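# Isolate the bench and hold a heatsink hovering over its processor

### The job

Switch the bench power off first: turn the red isolator handle a quarter turn anticlockwise until it clicks home in the off position. Then take the finned heatsink out of its foam cradle, carry it over the memory modules and sockets, and hold it about a centimetre above the processor on the board, level, centred and with its fins running in line with the memory modules, so that I can check its four screws against the studs before it goes down. Finish while still holding it there; neither it nor the gripper may touch the board, and the other things on the bench stay where they are.

Things in the scene. Friction and masses are not known exactly. Their poses are not given: they have to be found in the camera images.
- isolator (a joint): the isolator's red handle, which turns about a vertical axis on top of the grey power box: 0 = on (as found), 1.571 = off; it grows anticlockwise seen from above. It snaps: a spring drives it to the nearer end from the half-way point (about 0.785); it takes at most about 0.2 N m to turn. End stops at both ends
- isolator_grip (a point): point on the handle's axis, 12 mm below the top of its red grip bar, turning with the handle; x runs along the bar, which is 54 mm long, 14 wide, 30 high, on a red disc 54 mm across whose top is 18 mm below this point. Pinch the bar across its 14 mm from above. The white mark on the bar's top points to the green patch of the yellow plate (on) or the red patch (off)
- power_box: grey power box fixed to the bench, 120 x 100 x 70 mm high (x, y, z), the isolator on its top; origin at the centre of its underside
- heatsink_centre (a point): centre of the loose aluminium heatsink, half-way up its 52 mm; z up. From below: copper foot 40 x 40 x 2 mm, base plate 90 x 90 x 4, fin stack 90 along x (the fins' direction), 56 wide along y, 46 high: grip it across the 56. Spring screws 10 mm across, 12 high, stand on the base plate at x, y = +-37.5 mm. 0.25 to 0.4 kg. Looks the same after half a turn
- cradle: dark foam cradle fixed to the bench, 120 x 120 mm, 13 mm high, in which the heatsink sits; origin at the centre of its underside. The heatsink's foot hangs 8 mm above the bench; lift it straight out
- processor_top (a point): centre of the top of the processor's nickel lid (31 mm square), at the middle of the board and 26 mm above the bench; its x axis runs along the memory modules, z up. The heatsink's foot must hover above this point
- board: dark board 170 mm square on an aluminium plate 185 mm square fixed to the bench; origin on the bench under the processor, x along the memory modules. Highest points above the bench: two memory modules 142 mm long at y = 58 to 77 mm: 53 mm; sockets at y = -64 to -86: 49; blue fins at x = 61 to 79: 41; slot, capacitors at x = -60 to -81: 29; within 55 mm of the processor: 26
- screwdriver: bystander: screwdriver 180 mm long lying on the bench
- fan: bystander: black axial fan 80 x 80 x 25 mm lying on the bench; origin at the centre of its underside
- alcohol: bystander: white bottle with a blue cap, 56 mm across, 150 mm high; origin at the centre of its underside
- multimeter: bystander: yellow hand multimeter 150 x 75 x 40 mm lying on the bench; origin at the centre of its underside
- screw_jar: bystander: amber jar with a steel cap, 52 mm across, 55 mm high; origin at the centre of its underside
- paste_syringe: bystander: grey syringe about 150 mm long, 36 mm wide at its flange, lying on the bench
- memory_tray: bystander: blue tray 50 x 160 x 16 mm with two memory modules; origin at the centre of its underside

How it is judged:
By the outcome, as a careful person would: the job done as asked, in the order asked, and still so for the second after the job is handed in, while the arm keeps its last pose, push and grip.
It also fails if it takes over 64 s, if anything falls off the work surface, if the arm or the gripper's body presses on something with over 40 N, if the wrist force passes 120 N, or if a joint passes its speed limit or range.

### The arm

A 6-joint arm with a two-finger parallel gripper is mounted at the origin on the work surface. World frame = base frame: x ahead of the robot, y to its left, z up, the work surface at z = 0. Lengths are in m, angles in rad, forces in N, time in s.
With the tool pointing down it reaches from about 0.35 to 0.775 m from the base axis. Payload 7.3 kg.
Tool frame: the origin (TCP) lies on the centre line of the jaws, within the pads' length; the fingertips stand 14 mm ahead of it and the grasp point (between the pads) lies 5 mm behind it; z points along the fingers, y is the direction in which the jaws open and shut (so a half turn about z gives the same grasp; the last joint's range is limited). The gripper opens to 92 mm and grips with 3 to 60 N. Pads are 19 mm wide; open, the fingers measure 130 mm over their backs; the gripper's body (75 mm by 190 mm) begins 47 mm behind the grasp point.
Start: joints at [0.978, 0.342, 1.524, -0, 1.275, -0.146], TCP at [0.227, 0.473, 0.241] pointing down, gripper open.
Joint ranges: [-2.53, 2.53], [-0.77, 2.02], [0.04, 2.7], [-1, 4.14], [0.28, 2.66], [-3.11, 3.11]. Speed limits (rad/s): [2.57, 2.57, 3.14, 3.14, 3.14, 3.14].

### API

Orientations are given as [roll, pitch, yaw] about the fixed x, y, z axes, in that order (R = Rz(yaw) Ry(pitch) Rx(roll)).
In Python, from cell import telemetry, cams, robot gives the robot as it stands.
- The arm moves only by the tool servo_tool, never from a script. Its argument "targets" is text: rows parted by semicolons, each of 4 numbers parted by spaces: the shift along the tool's x, y, z in mm, then the turn about the tool's z in rad. In form: x y z yaw; .... A call has 1 to 20 rows; each row shifts and turns the pose as measured when the row begins, along the tool's axes as they then stand; what a row does not reach is not made up. A row lasts 1/8 s, in which the tool goes at most 62.5 mm and 10.7 degrees, less where a joint would pass 70% of its speed; a pose out of reach is approached as far as the arm can. A call with a gripper value outside its range is refused whole. "hand" is the opening, from 0 (shut) to 1 (fully open), set as the call begins (left out, the last holds). The fingers move at their own pace and stop on an object; "squeeze" is the grip in N (left out, the last holds). Time passes only in rows, so rows that do not move let the fingers close. It gives the time, the measured TCP pose, the force and the opening at its end, in the units of the state.
- telemetry.observe(): the state, without advancing time (a new reading comes with each control period).
- cams.read_camera(name): name is "scene" or "top"; returns a dict with "color" (400x640x3 uint8, red, green, blue), "K" (3x3 intrinsics, pixels), "R" (3x3) and "t" (3): a world point X has camera coordinates R X + t. Camera axes: x right, y down, z forward; pixel columns grow to the right and rows downward; lengths in m; the calibration is good to about 2 mm. A picture is of the moment at which its call begins. There is no depth.
- robot.hand_in(): hands the job in, once; it reports no verdict.
Trained networks look in a picture, given as the dict that the camera call returned (one of the last four; its "shot" number tells which), for a name from the list of things; names that differ only in an ending like _2 or _b are one class to them, and where a whole thing is asked for, a point or a joint stands for the part that bears it (a point fixed in the world has none). Each returns a list of dicts, best first, with "score" (0 to 1); they miss things now and then, are a little off and sometimes report something else, mostly with a low value. They report only what shows in the picture. A call takes as long as a camera call.
- cams.cut_out(picture, query): "region" (400x640 bool, what is visible of it) and "extent" ([centre column, centre row, width, height] in pixels, round what is visible of it).
The state is a dict: "time": time; "qpos": joint angles; "qvel": joint speeds; "joint_efforts": joint torques, N m; "tool_pos": TCP position; "tool_rot": TCP orientation; "contact_force": force on the tool from outside, world axes, zero at the start; "torque": the same for the moment, N m; "opening": finger opening in m.
Only numpy, scipy, OpenCV 4.12 (cv2) and the standard library are available. Lean on these libraries where they do the work, as an engineer would, in place of code of your own. Each camera call takes 0.05 s, during which the arm holds its last target.

## Working session

There is one attempt and no reset: what is moved stays moved. The work goes in short steps, Python scripts to look and compute and a tool call to move; the robot and the scene stay as the last step left them, time stands still between calls to the robot, and variables do not carry over. Pictures are saved under pics/ and viewed, and the job is handed in when it is done.

Besides the shell and the picture viewer there is one more tool, called after ">>>" by a JSON object that holds its "method" and its "body". servo_tool: Moves the arm, as the interface text tells. Its arguments: {"type":"object","properties":{"targets":{"type":"string"},"hand":{"type":"number"},"squeeze":{"type":"number"}},"required":["targets"]}

```bash
mkdir -p pics; ls; python3 - <<'E'
from cell import telemetry, cams, robot
import cv2, pickle
s=telemetry.observe(); print({k:s[k] for k in ('time','tool_pos','tool_rot','opening','contact_force')})
for n in ('scene','top'):
    p=cams.read_camera(n); cv2.imwrite(f'pics/{n}0.png',p['color'][:,:,::-1]); print(n,p['K'].tolist(),p['R'].tolist(),p['t'].tolist())
    pickle.dump(p,open(f'{n}0.pkl','wb'))
    for q in ('isolator','power_box','heatsink_centre','cradle','board','processor_top'):
        try:
            for d in cams.cut_out(p,q)[:2]: print(n,q,round(d['score'],2),[round(float(x),1) for x in d['extent']])
        except Exception as e: print(q,e)
E
```

```text
pics
{'time': 0.0, 'tool_pos': array([0.22659831, 0.47315369, 0.24004751]), 'tool_rot': array([-3.14008918e+00, -2.27179390e-04,  2.69480632e+00]), 'opening': 0.09194344622322963, 'contact_force': array([-0.24431561, -0.30804904, -0.71818714])}
scene [[502.9044645025359, 0.0, 325.6710249464841], [0.0, 502.9044645025359, 196.47545561328852], [0.0, 0.0, 1.0]] [[0.7504818518254882, 0.6606228662212873, -0.018826011424559017], [0.5141345497155105, -0.6014926985305756, -0.6114508961504886], [-0.41526215198283595, 0.4492036979366681, -0.7910583941091879]] [-0.4329772552186451, -0.240368565445295, 1.9325809952183015]
scene isolator 0.57 [233.3, 224.2, 16.8, 19.5]
scene power_box 0.75 [236.9, 232.7, 53.5, 44.4]
scene heatsink_centre 0.72 [354.3, 149.8, 25.2, 27.3]
scene cradle 0.58 [354.9, 158.2, 45.1, 21.7]
scene cradle 0.57 [380.3, 240.7, 39.8, 41.3]
scene board 0.95 [319.0, 217.3, 72.2, 67.4]
scene processor_top 0.9 [318.6, 216.1, 77.1, 62.9]
top [[503.0967160474779, 0.0, 314.5135350621142], [0.0, 503.0967160474779, 196.2076460443857], [0.0, 0.0, 1.0]] [[-0.012394403809585964, -0.9997772868466117, -0.017080850676483125], [-0.9960511828906544, 0.013846440223627634, -0.08769445338937554], [0.08791143165898718, 0.015926481053920808, -0.9960009675622339]] [0.012086733261350844, 0.5837859368884029, 1.622831690654106]
top isolator 0.47 [402.3, 250.0, 15.4, 16.3]
top power_box 0.66 [398.1, 247.2, 42.3, 46.4]
top heatsink_centre 0.59 [237.2, 231.7, 31.3, 31.6]
top cradle 0.83 [234.4, 232.0, 40.5, 49.4]
top board 0.63 [324.9, 204.1, 62.9, 65.7]
top processor_top 0.73 [325.9, 202.7, 67.0, 59.4]
top processor_top 0.65 [472.2, 219.2, 31.8, 50.3]
```

```bash
python3 - <<'E'
import cv2
a=cv2.imread('pics/top0.png')
cv2.imwrite('pics/top0c.png',cv2.resize(a[130:310,190:510],None,fx=2.5,fy=2.5,interpolation=cv2.INTER_CUBIC))
b=cv2.imread('pics/scene0.png')
cv2.imwrite('pics/scene0c.png',cv2.resize(b[110:300,190:450],None,fx=3,fy=3,interpolation=cv2.INTER_CUBIC))
E
```

```text
(no output)
```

View pics/top0.png

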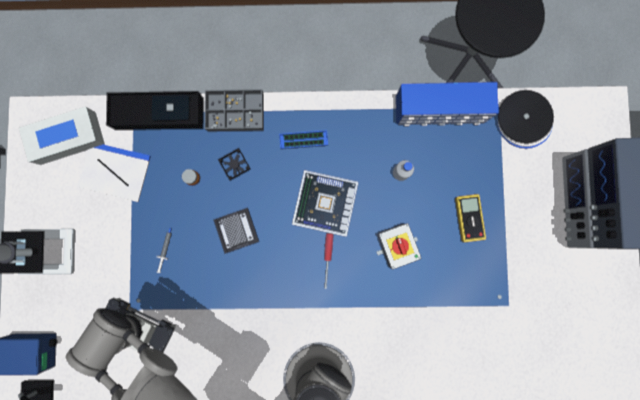

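View pics/scene0.png

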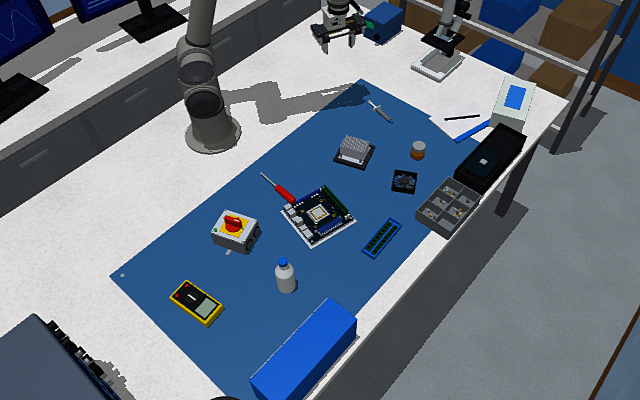

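```bash
true
```

```text
(no output)
```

View pics/top0c.png

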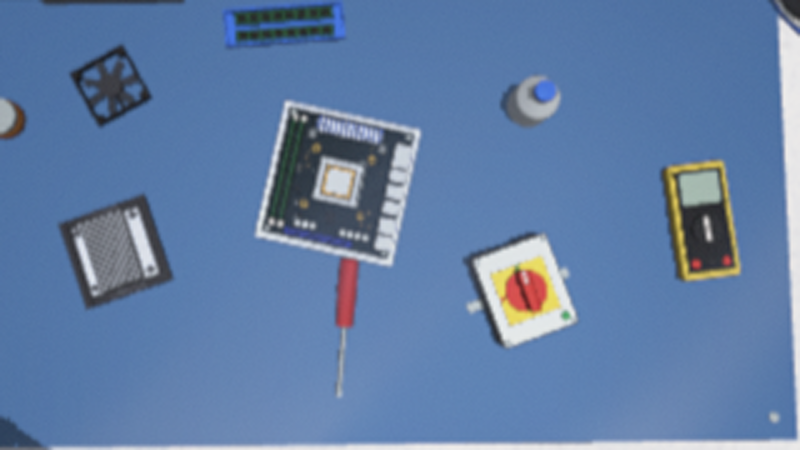

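View pics/scene0c.png

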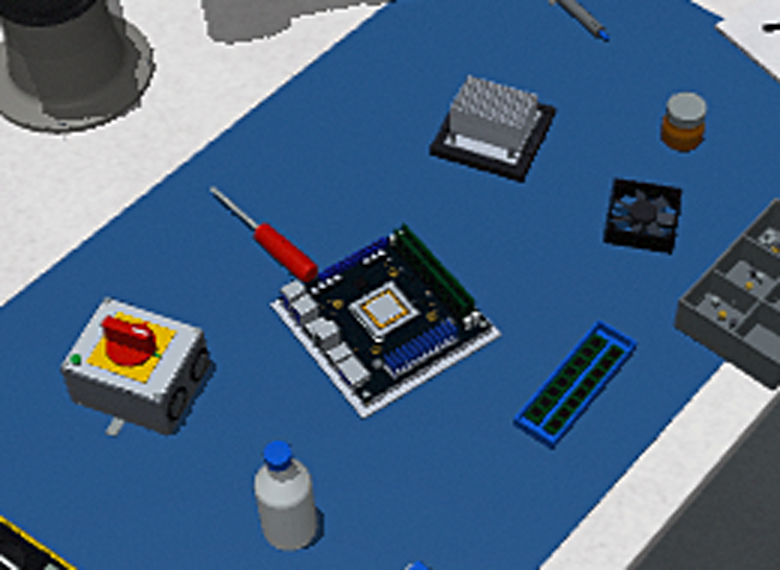

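```bash
cat > h.py <<'E'
import numpy as np, cv2, pickle
from scipy.optimize import minimize
def proj(p,X):
    X=np.atleast_2d(X); c=X@p['R'].T+p['t']; u=c@p['K'].T; return u[:,:2]/u[:,2:]
def ray(p,uv,z):
    d=p['R'].T@np.linalg.inv(p['K'])@np.array([uv[0],uv[1],1.]); c=-p['R'].T@p['t']
    return c+d*(z-c[2])/d[2]
def box(x0,x1,y0,y1,z0,z1): return np.array([[x,y,z] for x in(x0,x1) for y in(y0,y1) for z in(z0,z1)],float)
def place(P,x,y,a):
    c,s=np.cos(a),np.sin(a); return P@np.array([[c,-s,0],[s,c,0],[0,0,1]]).T+[x,y,0]
def sil(p,boxes,pose,S=8):
    H,W=p['color'].shape[:2]
    m=np.zeros((H,W),np.float32)
    allp=np.vstack([proj(p,place(b,*pose)) for b in boxes])
    lo=np.floor(allp.min(0)).astype(int)-2; hi=np.ceil(allp.max(0)).astype(int)+3
    big=np.zeros(((hi[1]-lo[1])*S,(hi[0]-lo[0])*S),np.uint8)
    for b in boxes:
        q=(proj(p,place(b,*pose))-lo+0.5)*S-0.5
        cv2.fillConvexPoly(big,cv2.convexHull(np.round(q*16).astype(np.int32)),1,shift=4)
    sm=cv2.resize(big.astype(np.float32),None,fx=1/S,fy=1/S,interpolation=cv2.INTER_AREA)
    m[lo[1]:hi[1],lo[0]:hi[0]]=sm; return m
def fit(views,boxes,x0,step=(.008,.008,.1)):
    def cost(v): return sum(np.abs(sil(p,boxes,v)-r).sum()/r.sum() for p,r in views)
    s=[x0]+[np.array(x0)+np.eye(3)[i]*step[i] for i in range(3)]
    r=minimize(cost,x0,method='Nelder-Mead',options=dict(initial_simplex=np.array(s),xatol=1e-5,fatol=1e-5))
    return r.x,r.fun
E
cat > a.py <<'E'
from h import *
from cell import cams
P={n:cams.read_camera(n) for n in('top','scene')}
pickle.dump(P,open('P.pkl','wb'))
M={
'cradle':([box(-.06,.06,-.06,.06,0,.013),box(-.045,.045,-.028,.028,.014,.060)],(234.4,232),.01),
'heatsink_centre':([box(-.045,.045,-.045,.045,.010,.014),box(-.045,.045,-.028,.028,.014,.060)],(237,231.7),.03),
'power_box':([box(-.06,.06,-.05,.05,0,.07)],(398,247),.035),
'board':([box(-.0925,.0925,-.0925,.0925,0,.01),box(-.085,.085,-.085,.085,.01,.018),box(-.071,.071,.058,.077,.01,.053)],(325,204),.01)}
R={}
for q,(b,uv,z) in M.items():
    rs={}
    for n in P:
        L=cams.cut_out(P[n],q)
        if q=='cradle': L=[d for d in L if np.hypot(*(np.array(d['extent'][:2])-({'top':(235,232),'scene':(355,155)}[n])))<15]
        if L: rs[n]=L[0]['region']; print(q,n,L[0]['score'],rs[n].sum())
    R[q]=rs
    g=ray(P['top'],uv,z)
    if q=='cradle' and 'top' in rs:pass
    for use in (['top'],['scene'],['top','scene']):
        v=[(P[n],rs[n].astype(np.float32)) for n in use if n in rs]
        if not v: continue
        best=min((fit(v,b,[g[0],g[1],a]) for a in (-.5,-.2,.1,.4)),key=lambda t:t[1])
        print('  ',use,np.round(best[0],4),round(best[1],3))
pickle.dump(R,open('R.pkl','wb'))
E
python3 a.py
```

```text
cradle top 0.64 539
cradle scene 0.76 285
   ['top'] [0.4756 0.2665 0.3178] 1.545
   ['scene'] [0.4796 0.2671 0.3303] 2.379
   ['top', 'scene'] [0.4779 0.267  0.3263] 4.015
heatsink_centre top 0.92 790
heatsink_centre scene 0.77 626
   ['top'] [0.4755 0.2654 0.3212] 0.049
   ['scene'] [0.4795 0.2673 0.3129] 0.053
   ['top', 'scene'] [0.4782 0.2665 0.3005] 0.157
power_box top 0.58 1357
power_box scene 0.93 1604
   ['top'] [ 0.4196 -0.2617  0.3327] 0.063
   ['scene'] [ 0.4218 -0.2617  0.3181] 0.057
   ['top', 'scene'] [ 0.4206 -0.2616  0.3289] 0.125
board top 0.71 3076
board scene 0.8 2526
   ['top'] [ 0.5624 -0.0286 -0.2353] 0.026
   ['scene'] [ 0.5632 -0.0286 -0.2585] 0.063
   ['top', 'scene'] [ 0.5627 -0.0286 -0.2434] 0.093
```

```bash
cat > b.py <<'E'
from h import *
P=pickle.load(open('P.pkl','rb'))
out=[]
for n,c in (('top',(190,130,510,310)),('scene',(200,110,400,270))):
    p=P[n]; S=4
    im=cv2.resize(np.ascontiguousarray(p['color'][:,:,::-1][c[1]:c[3],c[0]:c[2]]),None,fx=S,fy=S,interpolation=cv2.INTER_CUBIC)
    def poly(pts,pose,col):
        q=(proj(p,place(np.array(pts,float),*pose))-[c[0],c[1]]+.5)*S-.5
        cv2.polylines(im,[np.round(q*16).astype(np.int32)],True,col,1,cv2.LINE_AA,4)
    def rect(x0,x1,y0,y1,z): return [[x0,y0,z],[x1,y0,z],[x1,y1,z],[x0,y1,z]]
    h=[.4775,.2665,.318]; B=[.5627,-.0286,-.243]; W=[.4206,-.2617,.329]
    poly(rect(-.045,.045,-.028,.028,.060),h,(0,255,0)); poly(rect(-.045,.045,-.045,.045,.014),h,(255,0,255)); poly(rect(-.06,.06,-.06,.06,.013),h,(0,255,255))
    poly(rect(-.0155,.0155,-.0155,.0155,.026),B,(0,0,255)); poly(rect(-.0925,.0925,-.0925,.0925,.008),B,(0,255,255)); poly(rect(-.071,.071,.058,.077,.053),B,(0,255,0))
    poly(rect(-.06,.06,-.05,.05,.07),W,(255,0,255))
    R=0.027;poly([[R*np.cos(t),R*np.sin(t),.08] for t in np.linspace(0,6.28,40)],W,(255,255,0))
    poly(rect(-.027,.027,-.007,.007,.11),W,(0,255,0))
    def cr(x,y,w,hh,nm):
        x,y=[int((v)) for v in ((x-c[0])*S,(y-c[1])*S)]
        return cv2.resize(im[y-hh*2:y+hh*2,x-w*2:x+w*2],(395,395))
    if n=='top': out+= [cr(236,231,60,60,0),cr(325,204,80,80,0),cr(398,247,60,60,0)]
    else: out+= [cr(355,150,60,60,0),cr(319,217,86,86,0),cr(236,231,60,60,0)]
cv2.imwrite('pics/ov1.png',np.hstack(out[:2])); cv2.imwrite('pics/ov2.png',np.hstack(out[3:5])); cv2.imwrite('pics/ov3.png',np.hstack([out[2],out[5]]))
E
python3 b.py
```

```text
(no output)
```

View pics/ov1.png

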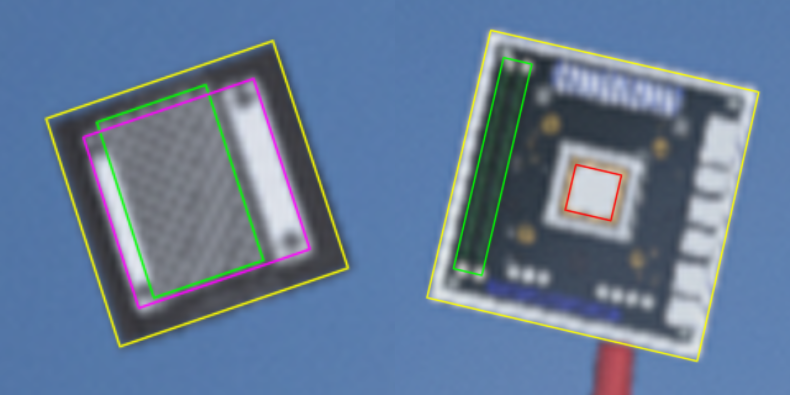

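View pics/ov2.png

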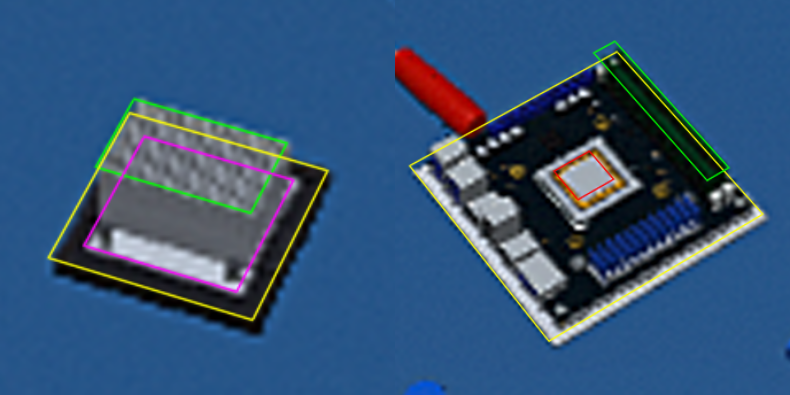

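View pics/ov3.png

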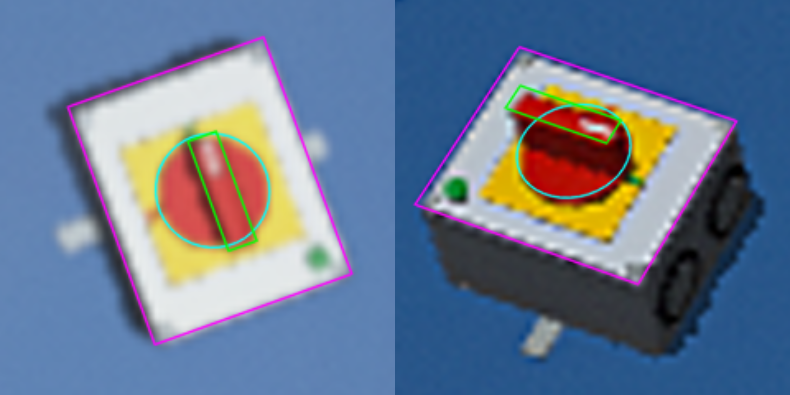

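```bash
cat > c.py <<'E'
from h import *
P=pickle.load(open('P.pkl','rb'))
V=[]
for n,(u,v) in (('top',(401,249)),('scene',(234,223))):
    p=P[n]; hsv=cv2.cvtColor(p['color'],cv2.COLOR_RGB2HSV).astype(int)
    m=((hsv[...,0]<8)|(hsv[...,0]>170))&(hsv[...,1]>120)&(hsv[...,2]>40)
    k=np.zeros_like(m); k[v-16:v+16,u-16:u+16]=1; m&=k
    if n=='top': # white mark hole fill
        pass
    m=cv2.morphologyEx(m.astype(np.uint8),cv2.MORPH_CLOSE,np.ones((3,3)))
    print(n,m.sum()); V.append((p,m.astype(np.float32)))
t=np.linspace(0,6.283,40)
def boxes(zd,z0=.071):
    d=np.array([[.027*np.cos(a),.027*np.sin(a),z] for a in t for z in (z0,zd)])
    return [d,box(-.027,.027,-.007,.007,zd,zd+.03)]
for zd in (.072,.074,.076,.078,.08,.082):
    r=min((fit(V,boxes(zd),[.4206,-.2617,a],(.004,.004,.1)) for a in (.2,.33,.45)),key=lambda q:q[1])
    r1=fit(V[:1],boxes(zd),r[0],(.004,.004,.1)); r2=fit(V[1:],boxes(zd),r[0],(.004,.004,.1))
    print(zd,np.round(r[0],4),round(r[1],3),np.round(r1[0],4),round(r1[1],3),np.round(r2[0],4),round(r2[1],3))
E
python3 c.py
```

```text
top 191
scene 212
0.072 [ 0.4198 -0.2608  0.2636] 0.398 [ 0.42   -0.2632  0.2682] 0.263 [ 0.4199 -0.2596  0.2687] 0.106
0.074 [ 0.4203 -0.2609  0.3131] 0.418 [ 0.4201 -0.2642  0.1605] 0.271 [ 0.4204 -0.2602  0.2623] 0.13
0.076 [ 0.4205 -0.2609  0.3241] 0.449 [ 0.42   -0.2616  0.3548] 0.285 [ 0.4209 -0.26    0.3091] 0.161
0.078 [ 0.4206 -0.2611  0.2804] 0.489 [ 0.4205 -0.2613  0.2608] 0.294 [ 0.4206 -0.2611  0.2808] 0.193
0.08 [ 0.4209 -0.2612  0.2502] 0.53 [ 0.4208 -0.2612  0.2487] 0.303 [ 0.4209 -0.2608  0.2667] 0.225
0.082 [ 0.4205 -0.2606  0.2591] 0.574 [ 0.4195 -0.2614  0.2339] 0.315 [ 0.4209 -0.2607  0.2743] 0.257
```

```bash
cat > plan.py <<'E'
# usage: plan.py step_mm step_rad x y z yaw [x y z yaw ...]  (mm, rad); prints rows
import sys, numpy as np
from cell import telemetry
s=telemetry.observe(); p=np.array(s['tool_pos'])*1000; yaw=float(s['tool_rot'][2])
print('at',np.round(p,1),np.round(s['tool_rot'],4),'op',round(s['opening']*1000,1),'F',np.round(s['contact_force'],1),'q',np.round(s['qpos'],2),'t',round(s['time'],2))
a=list(map(float,sys.argv[1:])); sm,sr=a[:2]; rows=[]
for i in range(2,len(a),4):
    T=np.array(a[i:i+3]); d=(a[i+3]-yaw+np.pi)%(2*np.pi)-np.pi
    if abs(abs(d)-np.pi)<.3: print('warn near pi',d)
    n=max(1,int(np.ceil(max(np.linalg.norm(T-p)/sm,abs(d)/sr))))
    for k in range(n):
        e=(T-p)/(n-k); dy=d/n
        c,s_=np.cos(yaw),np.sin(yaw)
        r=[round(e[0]*c+e[1]*s_,1 if sm<20 else 0),round(e[0]*s_-e[1]*c,1 if sm<20 else 0),round(-e[2],1 if sm<20 else 0),round(-dy,3)]
        p=p+[r[0]*c+r[1]*s_,r[0]*s_-r[1]*c,-r[2]]; yaw-=r[3]; rows.append(' '.join('%g'%(v+0) for v in r))
print(len(rows)); print('; '.join(rows)); print('end',p.round(1),round(yaw,3))
E
python3 plan.py 45 .15 450 120 220 1.5  430 -262 180 .30
```

```text
at [226.8 473.5 240.7] [ 3.1415 -0.      2.6948] op 91.9 F [0.3 0.5 0.3] q [ 0.98  0.34  1.52  0.    1.28 -0.15] t 1.2
19
-35 -22 2 0.119; -38 -18 2 0.119; -40 -13 2 0.119; -41 -9 2 0.119; -42 -4 2 0.119; -42 2 2 0.119; -41 6 2 0.119; -40 11 2 0.119; -38 16 2 0.119; -37 21 3 0.119; -42 1 4 0.134; -42 6 4 0.134; -41 12 5 0.134; -39 17 4 0.134; -36 22 5 0.134; -33 27 4 0.134; -29 31 5 0.134; -25 35 4 0.134; -20 37 5 0.134
end [ 429.9 -261.7  179.7] 0.299
```

>>> {"method": "servo_tool", "body": {"targets": "-35 -22 2 0.12; -38 -18 2 0.12; -40 -13 2 0.12; -41 -9 2 0.12; -42 -4 2 0.12; -42 2 2 0.12; -41 6 2 0.12; -40 11 2 0.12; -38 16 2 0.12; -37 21 3 0.12; -42 1 4 0.134; -42 6 4 0.134; -41 12 5 0.134; -39 17 4 0.134; -36 22 5 0.134; -33 27 4 0.134; -29 31 5 0.134; -25 35 4 0.134; -20 37 5 0.134", "hand": 0.5, "squeeze": 20}}

```text
time: 3.58
tool_pos: [0.4058, -0.2856, 0.1789]
tool_rot: [3.14, -0.01, 0.214]
contact_force: [1.7, 0.4, -0.1]
opening: 0.046
```

```bash
python3 plan.py 40 .15 420.5 -261.5 150 .30
```

```text
at [ 405.8 -285.6  178.9] [ 3.1405 -0.0099  0.214 ] op 46.0 F [ 1.7  0.4 -0.1] q [-0.77  0.35  1.7   0.01  1.09  0.58] t 3.58
2
10 -10 14 -0.043; 10 -10 15 -0.043
end [ 420.6 -261.5  149.9] 0.3
```

>>> {"method": "servo_tool", "body": {"targets": "0 0 0 0; 0 0 0 0; 0 0 0 0"}}

```text
time: 3.95
tool_pos: [0.4053, -0.2868, 0.1785]
tool_rot: [3.141, -0.01, 0.212]
contact_force: [0.5, 0.3, -0.2]
opening: 0.0461
```

```bash
python3 plan.py 40 .15 420.5 -261.5 150 .30
```

```text
at [ 405.3 -286.8  178.5] [ 3.1411 -0.0096  0.2119] op 46.1 F [ 0.5  0.3 -0.2] q [-0.78  0.35  1.7   0.01  1.09  0.58] t 3.95
2
10 -11 14 -0.044; 11 -10 14 -0.044
end [ 420.8 -261.5  150.5] 0.3
```

>>> {"method": "servo_tool", "body": {"targets": "10 -11 14 -0.044; 11 -10 14 -0.044; 0 0 0 0; 0 0 0 0"}}

```text
time: 4.45
tool_pos: [0.4227, -0.2565, 0.1485]
tool_rot: [3.141, -0.009, 0.312]
contact_force: [-0.3, 0.7, -1.1]
opening: 0.0459
```

```bash
python3 plan.py 15 .15 420.5 -261.5 97 .30;  python3 - <<'E'
from h import *
from cell import cams
p=cams.read_camera('top'); b=cams.read_camera('scene')
A=cv2.resize(p['color'][215:285,360:440,::-1],(400,350),interpolation=cv2.INTER_CUBIC)
B=cv2.resize(b['color'][170:270,190:290,::-1],(350,350),interpolation=cv2.INTER_CUBIC)
cv2.imwrite('pics/g1.png',np.hstack([A,B]))
E
```

```text
at [ 422.7 -256.5  148.5] [ 3.1414 -0.0091  0.3117] op 45.9 F [-0.3  0.7 -1.1] q [-0.71  0.38  1.74  0.01  1.01  0.55] t 4.45
4
-0.9 1 12.9 0.003; -0.9 1 12.9 0.003; -0.9 1 12.8 0.003; -0.9 1.1 12.9 0.003
end [ 420.5 -261.5   97. ] 0.3
```

View pics/g1.png

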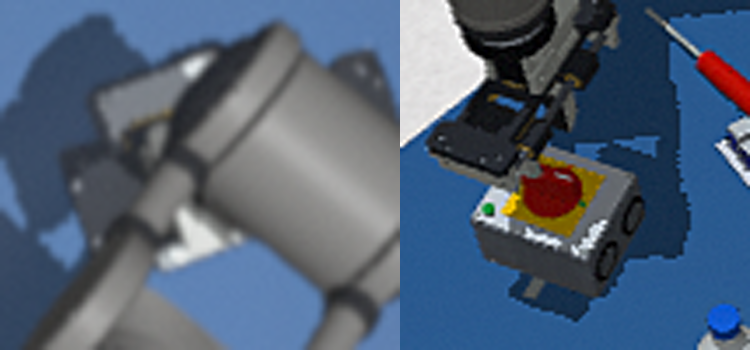

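>>> {"method": "servo_tool", "body": {"targets": "-1 1 13 0.003; -1 1 13 0.003; -1 1 12 0.003; 0 0 5 0; 0 0 0 0"}}

```text
time: 5.18
tool_pos: [0.4202, -0.2617, 0.1022]
tool_rot: [-3.142, -0.009, 0.299]
contact_force: [-0.7, 0.0, 0.4]
opening: 0.0458
```

```bash
python3 plan.py 10 .15 420.5 -261.5 97 .30
```

```text
at [ 420.2 -261.7  102.2] [-3.1415 -0.0089  0.2991] op 45.8 F [-0.7  0.   0.4] q [-0.72  0.45  1.8   0.01  0.89  0.55] t 5.17
1
0.3 -0.1 5.2 -0.001
end [ 420.5 -261.5   97. ] 0.3
```

>>> {"method": "servo_tool", "body": {"targets": "0 0 5 0; 0 0 0 0; 0 0 0 0; 0 0 0 0; 0 0 0 0; 0 0 0 0", "hand": 0, "squeeze": 25}}

```text
time: 5.92
tool_pos: [0.4211, -0.2631, 0.0976]
tool_rot: [3.138, -0.01, 0.301]
contact_force: [0.8, -1.7, -1.7]
opening: 0.0143
```

```bash
python3 plan.py 10 .15 420.5 -261.5 97 .30; python3 -c "
from cell import telemetry
print(telemetry.observe()['torque'])"
```

```text
at [ 421.1 -263.1   97.6] [ 3.138  -0.0099  0.3007] op 14.3 F [ 0.8 -1.7 -1.7] q [-0.72  0.46  1.8   0.01  0.88  0.55] t 5.92
1
-0.1 -1.7 0.6 0.001
end [ 420.5 -261.5   97. ] 0.3
[-0.05661075  0.08843487  0.27637354]
```

>>> {"method": "servo_tool", "body": {"targets": "0 0 0 -0.1; 0 0 0 -0.1; 0 0 0 -0.1; 0 0 0 -0.1"}}

```text
time: 6.42
tool_pos: [0.4214, -0.2638, 0.0976]
tool_rot: [3.133, -0.008, 0.709]
contact_force: [0.5, -2.6, -3.3]
opening: 0.014
```

>>> {"method": "servo_tool", "body": {"targets": "0 0 0 -0.1; 0 0 0 -0.1; 0 0 0 -0.1; 0 0 0 -0.1; 0 0 0 -0.1; 0 0 0 -0.1; 0 0 0 -0.1; 0 0 0 -0.1"}}

```text
time: 7.42
tool_pos: [0.423, -0.2647, 0.0976]
tool_rot: [3.127, 0.0, 1.531]
contact_force: [3.3, -1.7, -2.5]
opening: 0.0137
```

```bash
python3 -c "
from cell import telemetry
print(telemetry.observe()['torque'])"
```

```text
[-0.04380984  0.17378333  0.10823552]
```

>>> {"method": "servo_tool", "body": {"targets": "1 -0.5 0 -0.1; 0 0 0 -0.1; 0 0 0 -0.1; 0 0 0 -0.05; 0 0 0 0; 0 0 0 0"}}

```text
time: 8.18
tool_pos: [0.4239, -0.2645, 0.0976]
tool_rot: [3.126, 0.008, 1.891]
contact_force: [2.4, -2.7, -2.1]
opening: 0.0138
```

```bash
python3 -c "
from cell import telemetry
print(telemetry.observe()['torque'])"
```

```text
[-0.24864353  0.35455914  0.13878718]
```

>>> {"method": "servo_tool", "body": {"targets": "0 0 0 0; 0 0 0 0; 0 0 0 0; 0 0 -15 0; 0 0 -25 0; 0 0 -30 0; 0 0 -30 0; 0 0 0 0", "hand": 0.5}}

```text
time: 9.18
tool_pos: [0.4222, -0.2639, 0.205]
tool_rot: [3.124, 0.009, 1.889]
contact_force: [-1.2, -0.0, -0.2]
opening: 0.0455
```

```bash
python3 plan.py 45 .15 440 50 230 2.7 478 267 150 3.46
```

```text
at [ 422.2 -263.9  205. ] [3.1243 0.0092 1.8885] op 45.5 F [-1.2 -0.  -0.2] q [-0.72  0.32  1.67  0.01  1.14 -1.04] t 9.18
14
37 14 -3 -0.101; 35 18 -3 -0.101; 33 21 -3 -0.101; 30 25 -3 -0.101; 28 28 -3 -0.101; 25 30 -3 -0.101; 22 33 -3 -0.101; 18 34 -4 -0.101; 10 35 13 -0.127; 5 36 13 -0.127; 1 37 14 -0.127; -4 37 13 -0.127; -9 36 14 -0.127; -13 34 13 -0.127
end [478.1 266.7 150. ] 3.459
```

>>> {"method": "servo_tool", "body": {"targets": "37 14 -3 -0.1; 35 18 -3 -0.1; 33 21 -3 -0.1; 30 25 -3 -0.1; 28 28 -3 -0.1; 25 30 -3 -0.1; 22 33 -3 -0.1; 18 34 -4 -0.1; 10 35 13 -0.127; 5 36 13 -0.127; 1 37 14 -0.127; -4 37 13 -0.127; -5 18 8 -0.12; 0 0 0 0; 0 0 0 0", "hand": 1}}

```text
time: 11.05
tool_pos: [0.4593, 0.2279, 0.1636]
tool_rot: [-3.135, 0.01, -2.925]
contact_force: [-0.7, -0.4, 0.0]
opening: 0.0916
```

```bash
python3 plan.py 30 .15 478 267 140 3.46;  python3 - <<'E'
from h import *
from cell import cams
p=cams.read_camera('top'); b=cams.read_camera('scene')
A=cv2.resize(p['color'][215:285,360:440,::-1],(400,350),interpolation=cv2.INTER_CUBIC)
B=cv2.resize(b['color'][170:270,190:290,::-1],(350,350),interpolation=cv2.INTER_CUBIC)
cv2.imwrite('pics/g2.png',np.hstack([A,B]))
cv2.imwrite('pics/g2s.png',b['color'][:,:,::-1])
E
```

```text
at [459.3 227.9 163.6] [-3.1355  0.0098 -2.9254] op 91.6 F [-0.7 -0.4  0. ] q [ 0.32  0.39  1.68 -0.01  1.06 -1.47] t 11.05
2
-13 17 12 -0.051; -14 16 12 -0.051
end [477.6 266.5 139.6] -2.823
```

View pics/g2.png

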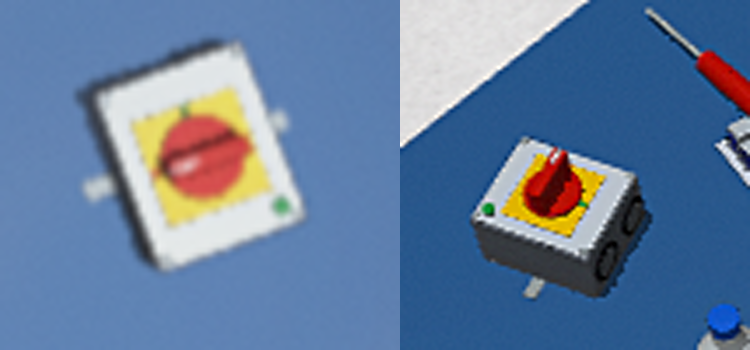

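View pics/g2s.png

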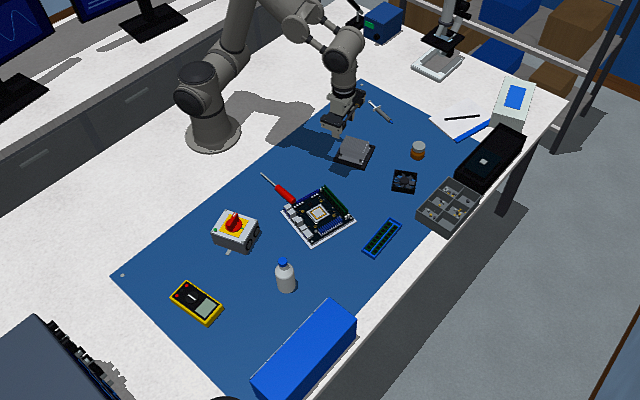

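Both views show the isolator off, with its white mark on the red patch (crop 165,170). Next I'll move over the heatsink.

>>> {"method": "servo_tool", "body": {"targets": "-13 17 12 -0.051; -14 16 12 -0.051; 0 0 0 0; 0 0 0 0"}}

```text
time: 11.65
tool_pos: [0.4795, 0.2634, 0.1418]
tool_rot: [-3.134, 0.013, -2.83]
contact_force: [-0.1, 0.3, -0.6]
opening: 0.0919
```

```bash
python3 plan.py 15 .15 477.5 266.5 100 3.46
```

```text
at [479.5 263.4 141.8] [-3.134   0.0126 -2.8303] op 91.9 F [-0.1  0.3 -0.6] q [ 0.37  0.47  1.61 -0.01  1.04 -1.51] t 11.65
3
0.3 1.2 13.9 -0.002; 0.4 1.2 14 -0.002; 0.3 1.1 13.9 -0.002
end [477.5 266.5 100. ] -2.824
```

>>> {"method": "servo_tool", "body": {"targets": "0.5 1 14 0; 0.5 1 14 0; 0.5 1 14 0; 0 0 0 0"}}

```text
time: 12.15
tool_pos: [0.477, 0.2641, 0.0973]
tool_rot: [-3.134, 0.012, -2.833]
contact_force: [0.0, 0.7, 1.4]
opening: 0.0917
```

```bash
python3 plan.py 15 .15 477.5 266.5 37 3.46; python3 - <<'E'
from h import *
from cell import cams
p=cams.read_camera('top'); b=cams.read_camera('scene')
A=cv2.resize(p['color'][190:270,200:280,::-1],(390,390),interpolation=cv2.INTER_CUBIC)
B=cv2.resize(b['color'][90:190,300:400,::-1],(390,390),interpolation=cv2.INTER_CUBIC)
cv2.imwrite('pics/g3.png',np.hstack([A,B]))
E
```

```text
at [477.  264.1  97.3] [-3.1338  0.0119 -2.8334] op 91.7 F [0.  0.7 1.4] q [ 0.37  0.53  1.66 -0.01  0.94 -1.5 ] t 12.15
5
-0.2 0.4 12.1 -0.002; -0.3 0.4 12 -0.002; -0.2 0.4 12.1 -0.002; -0.3 0.5 12 -0.002; -0.2 0.4 12.1 -0.002
end [477.5 266.5  37. ] -2.823
```

View pics/g3.png

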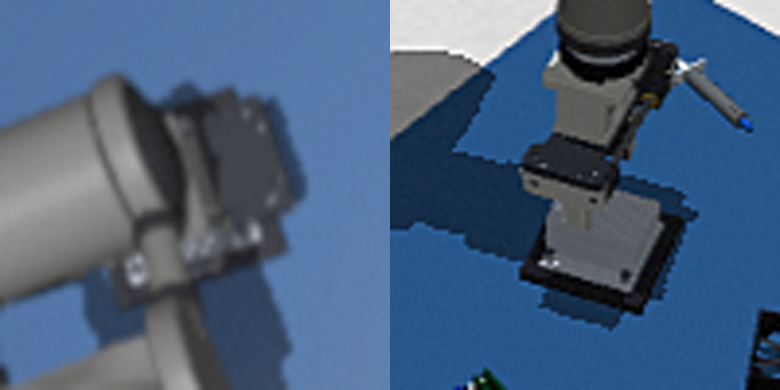

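```bash
python3 - <<'E'
from h import *
from cell import cams,telemetry
s=telemetry.observe(); from scipy.spatial.transform import Rotation as Ro
R=Ro.from_euler('xyz',s['tool_rot']).as_matrix(); t=s['tool_pos']
b=cams.read_camera('scene'); S=7;c=(310,110)
im=cv2.resize(b['color'][110:180,310:400,::-1],None,fx=S,fy=S,interpolation=cv2.INTER_CUBIC)
for sg in (-1,1):
  P=np.array([[x,sg*y,z] for y in(.046,.065) for x,z in((-.0095,.014),(.0095,.014),(.0095,-.03),(-.0095,-.03))])
  q=(proj(b,P@R.T+t)-c+.5)*S-.5
  for k in (0,4): cv2.polylines(im,[np.round(q[k:k+4]).astype(np.int32)],True,(0,255,255) if k else (0,255,0),1)
h=[.4775,.2665,.318]
for z,hw,col in((.06,.028,(255,0,255)),(.014,.028,(255,0,255)),(.014,.045,(255,255,0))):
  q=(proj(b,place(np.array([[-.045,-hw,z],[.045,-hw,z],[.045,hw,z],[-.045,hw,z]]),*h))-c+.5)*S-.5
  cv2.polylines(im,[np.round(q).astype(np.int32)],True,col,1)
cv2.imwrite('pics/g4.png',im)
E
```

```text
(no output)
```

View pics/g4.png

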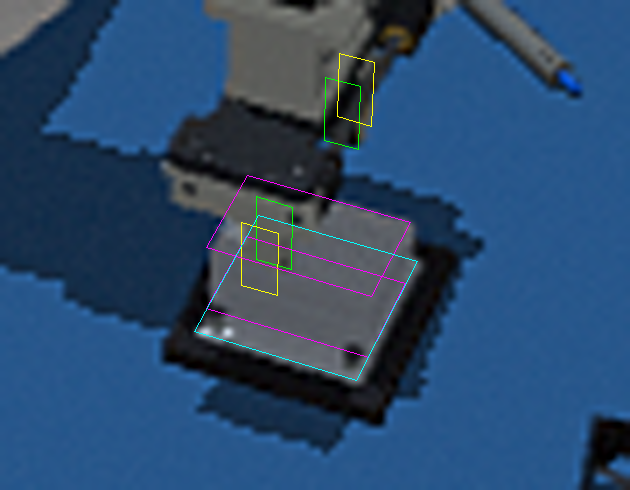

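>>> {"method": "servo_tool", "body": {"targets": "-0.5 0.7 12 0.003; -0.5 0.6 12 0; -0.3 0.5 12 0; -0.2 0.5 12 0; 0 0.4 9 0; 0 0 0 0"}}

```text
time: 13.05
tool_pos: [0.4799, 0.2678, 0.0379]
tool_rot: [-3.134, 0.015, -2.836]
contact_force: [-0.4, -0.6, 0.5]
opening: 0.092
```

```bash
python3 plan.py 15 .15 477.5 266.5 37 3.46
```

```text
at [479.9 267.8  37.9] [-3.1341  0.0154 -2.8364] op 92.0 F [-0.4 -0.6  0.5] q [ 0.37  0.62  1.7  -0.01  0.81 -1.49] t 13.05
1
2.7 -0.5 0.9 -0.013
end [477.5 266.5  37. ] -2.823
```

>>> {"method": "servo_tool", "body": {"targets": "2.5 -0.5 0 -0.013; 0 0 0 0; 0 0 0 0; 0 0 0 0; 0 0 0 0; 0 0 0 0", "hand": 0, "squeeze": 30}}

```text
time: 13.8
tool_pos: [0.4783, 0.2667, 0.039]
tool_rot: [-3.134, 0.018, -2.822]
contact_force: [0.6, 0.1, -1.3]
opening: 0.0562
```

```bash
python3 plan.py 15 .15 477.5 266.5 37 3.46
```

```text
at [478.3 266.7  39. ] [-3.1339  0.0176 -2.8225] op 56.2 F [ 0.6  0.1 -1.3] q [ 0.37  0.61  1.71 -0.01  0.8  -1.51] t 13.8
1
0.8 0 2 0.001
end [477.5 266.5  37. ] -2.823
```

>>> {"method": "servo_tool", "body": {"targets": "0 0 -5 0; 0 0 -10 0; 0 0 -15 0; 0 0 -20 0; 0 0 -20 0; 0 0 -20 0; 0 0 -10 0; 0 0 0 0; 0 0 0 0", "squeeze": 40}}

```text
time: 14.92
tool_pos: [0.4755, 0.2666, 0.1462]
tool_rot: [-3.134, 0.018, -2.822]
contact_force: [-0.2, 0.2, -3.7]
opening: 0.0557
```

```bash
python3 plan.py 25 .15 540 40 150 2.92 563 -29 150 2.90;  python3 - <<'E'
from h import *
from cell import cams
b=cams.read_camera('scene')
cv2.imwrite('pics/g5.png',cv2.resize(b['color'][60:280,230:450,::-1],(590,590),interpolation=cv2.INTER_CUBIC))
E
```

```text
at [475.5 266.6 146.2] [-3.1338  0.0179 -2.8223] op 55.7 F [-0.2  0.2 -3.7] q [ 0.38  0.46  1.62 -0.01  1.04 -1.51] t 14.93
13
1 -24 0 0.054; 0 -24 0 0.054; -2 -23 0 0.054; -3 -23 -1 0.054; -4 -23 0 0.054; -5 -23 -1 0.054; -7 -23 0 0.054; -8 -22 -1 0.054; -9 -22 0 0.054; -9 -21 -1 0.054; -13 -21 0 0.007; -13 -21 0 0.007; -12 -20 0 0.007
end [562.7 -28.6 150.2] -3.383
```

View pics/g5.png

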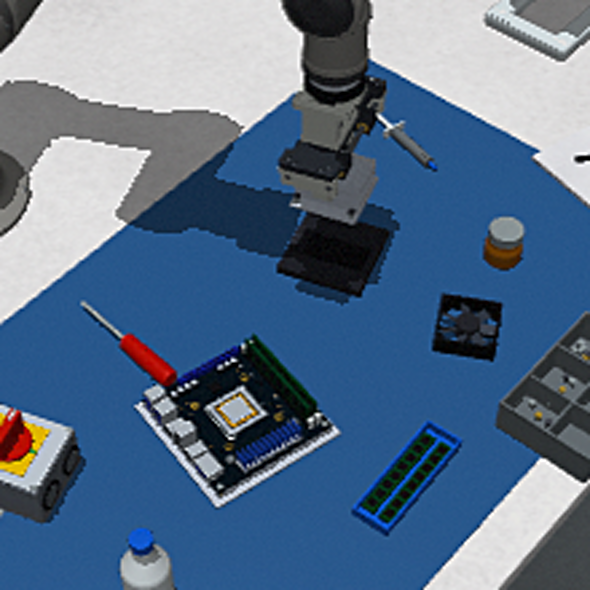

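>>> {"method": "servo_tool", "body": {"targets": "1 -15 0 0.03; 1 -24 0 0.054; 0 -24 0 0.054; -2 -23 0 0.054; -3 -23 0 0.054; -4 -23 0 0.054; -5 -23 0 0.054; -7 -23 0 0.054; -8 -22 0 0.054; -9 -22 0 0.054; -9 -15 0 0.03; -6 -8 0 0.007; 0 0 0 0; 0 0 0 0"}}

```text
time: 16.73
tool_pos: [0.5369, 0.0016, 0.1408]
tool_rot: [-3.138, 0.007, 2.874]
contact_force: [-0.1, 0.7, -3.2]
opening: 0.0561
```

```bash
python3 plan.py 15 .15 563 -28.5 140 2.899
```

```text
at [536.9   1.6 140.8] [-3.1376  0.0066  2.8741] op 56.1 F [-0.1  0.7 -3.2] q [-0.14  0.46  1.64 -0.01  1.04 -1.44] t 16.73
3
-11 -7.4 0.3 -0.008; -11 -7.5 0.3 -0.008; -10.9 -7.5 0.2 -0.008
end [563.  -28.5 140. ] 2.898
```

>>> {"method": "servo_tool", "body": {"targets": "-11 -7 0 -0.008; -11 -7 0 -0.008; -10 -8 0 -0.008; 0 0 0 0; 0 0 0 0"}}

```text
time: 17.35
tool_pos: [0.5643, -0.029, 0.1411]
tool_rot: [-3.138, 0.007, 2.902]
contact_force: [0.1, -0.3, -4.5]
opening: 0.0562
```

```bash
python3 plan.py 15 .15 563 -28.5 90 2.899; python3 - <<'E'
from cell import telemetry
from scipy.spatial.transform import Rotation as Ro
import numpy as np
R0=Ro.from_euler('xyz',[-3.1339,.0177,-2.8224]); R1=Ro.from_euler('xyz',telemetry.observe()['tool_rot'])
# heatsink frame level at grasp; now
H=(R1*R0.inv()).as_matrix(); print('tilt normal',np.degrees(np.arccos(H[2,2])),H[:,2])
E
```

```text
at [564.3 -29.  141.1] [-3.1376  0.0067  2.9018] op 56.2 F [ 0.1 -0.3 -4.5] q [-0.18  0.51  1.56 -0.01  1.07 -1.51] t 17.35
4
0.4 0 12.8 0.001; 0.3 0 12.8 0.001; 0.4 0.1 12.7 0.001; 0.3 0 12.8 0.001
end [563.  -28.5  90. ] 2.898
tilt normal 0.6649091149279951 [ 0.00982603 -0.0061738   0.99993266]
```

>>> {"method": "servo_tool", "body": {"targets": "0.5 0 12 0; 0.5 0 15 0; 0.5 0 15 0; 0 0 10 0; 0 0 0 0; 0 0 0 0"}}

```text
time: 18.1
tool_pos: [0.5617, -0.028, 0.0841]
tool_rot: [-3.138, 0.004, 2.903]
contact_force: [0.1, 0.1, -2.5]
opening: 0.0556
```

```bash
python3 plan.py 15 .15 563 -28.5 67 2.899; cat > ov.py <<'E'
import sys
from h import *
from cell import cams,telemetry
s=telemetry.observe(); t=np.array(s['tool_pos']); ya=s['tool_rot'][2]-np.pi
p={n:cams.read_camera(n) for n in('top','scene')}
pickle.dump((s,p),open('PH.pkl','wb'))
B=[.5627,-.0286,-.243]; h=[t[0],t[1],ya]; z0=t[2]-.031
out=[]
for n,c,w in (('top',(285,165),80),('scene',(275,160),90)):
    b=p[n];S=390//w+0.0; im=cv2.resize(b['color'][c[1]:c[1]+w,c[0]:c[0]+w,::-1],None,fx=S,fy=S,interpolation=cv2.INTER_CUBIC)
    def rect(x,y,z,pose,col):
        q=(proj(b,place(np.array([[-x,-y,z],[x,-y,z],[x,y,z],[-x,y,z]]),*pose))-c+.5)*S-.5
        cv2.polylines(im,[np.round(q*16).astype(np.int32)],True,col,1,cv2.LINE_AA,4)
    raw=im.copy()
    rect(.045,.028,z0+.052,h,(0,255,0)); rect(.045,.045,z0+.006,h,(255,0,255)); rect(.0925,.0925,.008,B,(0,255,255))
    out.append(cv2.resize(np.hstack([raw,im]),(780,390)))
    cv2.imwrite(f'pics/{sys.argv[1]}_{n}.png',out[-1])
E
python3 ov.py h1
```

```text
at [561.7 -28.   84.1] [-3.1375  0.0036  2.9026] op 55.6 F [ 0.1  0.1 -2.5] q [-0.18  0.58  1.62 -0.01  0.94 -1.51] t 18.1
2
-0.7 -0.1 8.6 0.002; -0.6 -0.1 8.5 0.002
end [563.  -28.5  67. ] 2.899
```

View pics/h1_top.png

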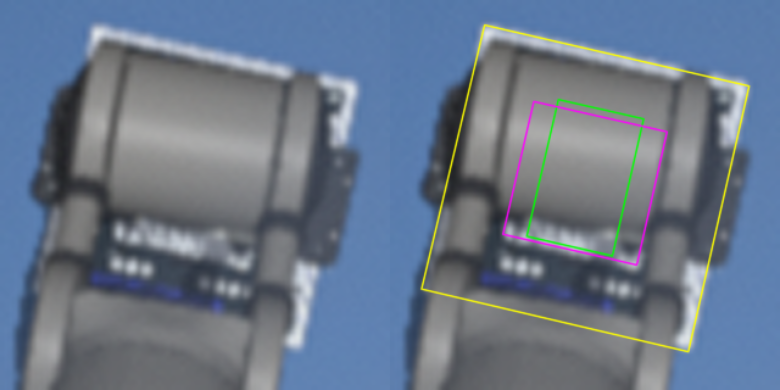

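View pics/h1_scene.png

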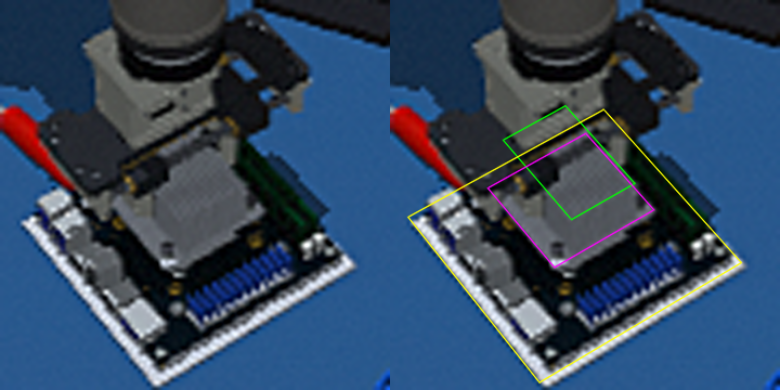

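```bash
cat > z.py <<'E'
import sys
from h import *
s,p=pickle.load(open('PH.pkl','rb')); t=np.array(s['tool_pos']); ya=s['tool_rot'][2]-np.pi
def run(dx,dy,dz,da,name):
    b=p['scene'];S=12;c=(295,180);w,hh=48,46
    im=cv2.resize(b['color'][c[1]:c[1]+hh,c[0]:c[0]+w,::-1],None,fx=S,fy=S,interpolation=cv2.INTER_CUBIC); raw=im.copy()
    z0=t[2]-.031+dz; c1,s1=np.cos(ya),np.sin(ya)
    h=[t[0]+dx*c1-dy*s1,t[1]+dx*s1+dy*c1,ya+da]
    def rect(x,y,z,pose,col):
        q=(proj(b,place(np.array([[-x,-y,z],[x,-y,z],[x,y,z],[-x,y,z]]),*pose))-c+.5)*S-.5
        cv2.polylines(im,[np.round(q*16).astype(np.int32)],True,col,1,cv2.LINE_AA,4)
    rect(.045,.028,z0+.052,h,(0,255,0)); rect(.045,.028,z0+.006,h,(0,255,0)); rect(.045,.045,z0+.006,h,(255,0,255)); rect(.045,.045,z0+.002,h,(255,255,0))
    cv2.imwrite(name,im)
a=list(map(float,sys.argv[2:])); run(*a,sys.argv[1])
E
python3 z.py pics/z1.png 0 0 0 0
```

```text
(no output)
```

View pics/z1.png

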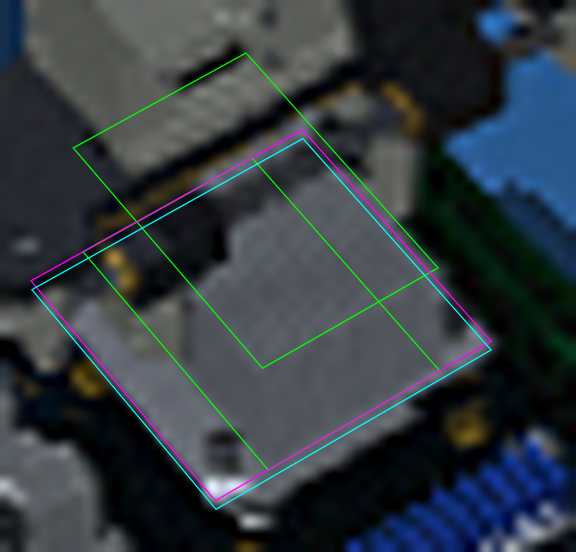

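```bash
sed -i 's|    cv2.imwrite(name,im)|    for sx in(-1,1):\n      for sy in(-1,1):\n        q=(proj(b,place(np.array([[sx*.0375,sy*.0375,z0+.006],[sx*.0375,sy*.0375,z0+.018]]),*h))-c+.5)*S-.5\n        cv2.line(im,tuple(int(v) for v in q[0]),tuple(int(v) for v in q[1]),(0,0,255),1)\n    cv2.imwrite(name,np.hstack([cv2.resize(raw,None,fx=.68,fy=.68),cv2.resize(im,None,fx=.68,fy=.68)]))|' z.py
python3 z.py pics/z2.png 0 0 0 0;python3 z.py pics/z3.png .004 0 0 0
```

```text
(no output)
```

View pics/z2.png

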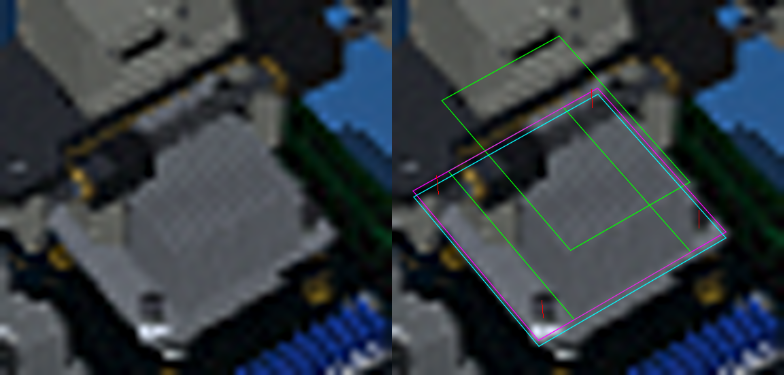

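View pics/z3.png

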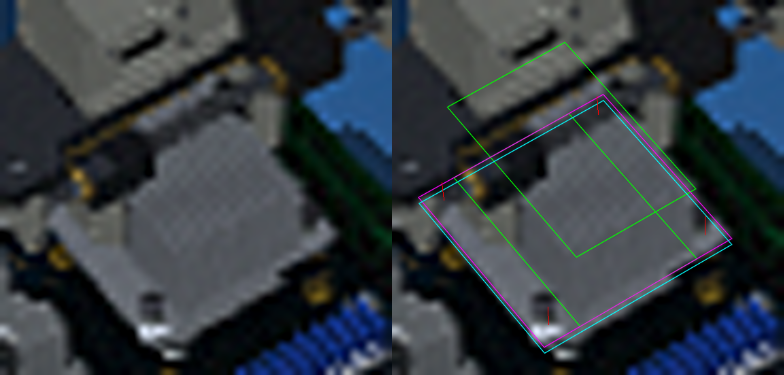

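>>> {"method": "servo_tool", "body": {"targets": "-0.5 0 6 0.002; -0.5 0 6 0.002; 0 0 4 0; 0 0 0 0; 0 0 0 0"}}

```text
time: 18.82
tool_pos: [0.5633, -0.0285, 0.0679]
tool_rot: [-3.138, 0.005, 2.898]
contact_force: [0.0, 0.8, -1.8]
opening: 0.056
```

```bash
cat > f.py <<'E'
from h import *
from cell import cams,telemetry
s=telemetry.observe(); t=np.array(s['tool_pos']); ya=s['tool_rot'][2]-np.pi
print(np.round(t,4),np.round(s['tool_rot'],4),s['opening'])
p={n:cams.read_camera(n) for n in('top','scene')}; pickle.dump((s,p),open('PH.pkl','wb'))
b=p['scene']; L=cams.cut_out(b,'heatsink_centre')
for d in L[:3]: print(d['score'],np.round(d['extent'],1))
r=L[0]['region'].astype(np.float32)
z0=t[2]-.031
v=np.zeros_like(b['color']); v[...]=b['color'][:,:,::-1]; v[r>0]=v[r>0]//2+np.array([0,0,127],np.uint8)
cv2.imwrite('pics/m1.png',cv2.resize(v[170:235,280:350],None,fx=9,fy=9,interpolation=cv2.INTER_NEAREST))
# lid / board refit
L=cams.cut_out(b,'board'); print('board',L[0]['score'],np.round(L[0]['extent'],1))
E
python3 f.py; python3 z.py pics/z4.png 0 0 0 0
```

```text
[ 0.5633 -0.0285  0.0679] [-3.1376  0.0055  2.8983] 0.05595394774964353
0.96 [317.5 210.8  36.3  31.8]
board 0.44 [414.3 152.2  13.   16.7]
```

View pics/m1.png

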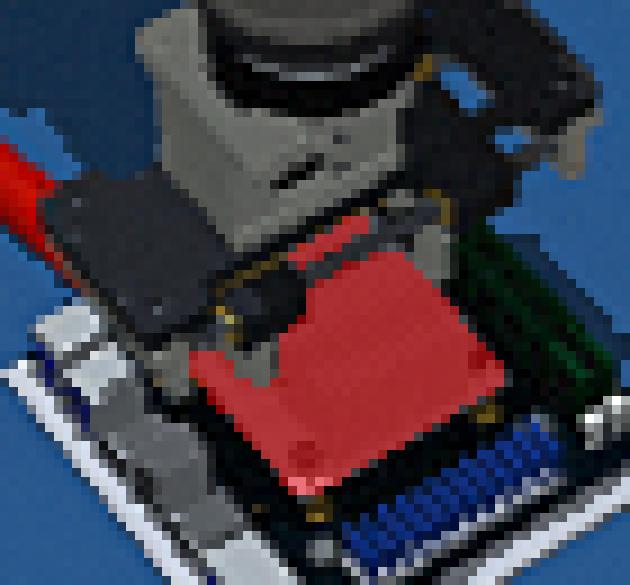

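View pics/z4.png

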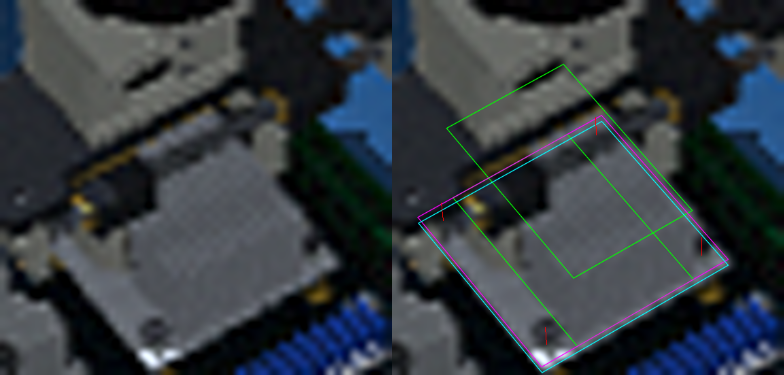

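```bash
cat > g.py <<'E'
from h import *
from cell import cams
s,p=pickle.load(open('PH.pkl','rb')); t=np.array(s['tool_pos']); ya=s['tool_rot'][2]-np.pi
b=p['scene']; r=cams.cut_out(b,'heatsink_centre')[0]['region'].astype(np.float32)
w=np.zeros_like(r); vv,uu=np.mgrid[0:400,0:640]
# valid: clear of gripper -> below line from (302,210) to (330,198), plus right of finger
w[(vv>214)|((uu>326)&(vv>203))]=1
def boxes(z0): return [box(-.045,.045,-.045,.045,z0+.002,z0+.006),box(-.045,.045,-.028,.028,z0+.006,z0+.052)]+[box(a*.0375-.005,a*.0375+.005,c*.0375-.005,c*.0375+.005,z0+.006,z0+.018) for a in(-1,1) for c in(-1,1)]
for dz in (-.004,-.002,0,.002,.004):
    bx=boxes(t[2]-.031+dz)
    def cost(v): return (np.abs(sil(b,bx,v)-r)*w).sum()
    best=min((minimize(cost,[t[0]+i,t[1]+j,ya],method='Nelder-Mead',options=dict(initial_simplex=np.array([[t[0]+i,t[1]+j,ya],[t[0]+i+.004,t[1]+j,ya],[t[0]+i,t[1]+j+.004,ya],[t[0]+i,t[1]+j,ya+.06]]))) for i in(-.002,.002) for j in(-.002,.002)),key=lambda q:q.fun)
    d=best.x[:2]-t[:2]; c,s1=np.cos(ya),np.sin(ya)
    print(dz,np.round(best.x,4),round(best.fun,2),'along',round(1e3*(d[0]*c+d[1]*s1),1),'across',round(1e3*(-d[0]*s1+d[1]*c),1),'yaw',round(best.x[2]-ya,3))
E
python3 g.py
cat > lid.py <<'E'
from h import *
P=pickle.load(open('P.pkl','rb'))
# lid ortho view refine: upsampled edge fit via brightness moments, gold ring symmetric: use homography to board plane z=.026
for n in P:
    p=P[n]; c0=np.array([.5627,-.0286]); a=-.243
    g=np.linspace(-.035,.035,141); X,Y=np.meshgrid(g,g)
    W=place(np.c_[X.ravel(),Y.ravel(),np.full(X.size,.026)],c0[0],c0[1],a); uv=proj(p,W).astype(np.float32)
    im=cv2.remap(p['color'],uv[:,0].reshape(X.shape),uv[:,1].reshape(X.shape),cv2.INTER_CUBIC)
    cv2.imwrite(f'pics/lid_{n}.png',cv2.resize(im[:,:,::-1],(390,390)))
A=np.hstack([cv2.imread('pics/lid_top.png'),cv2.imread('pics/lid_scene.png')])
k=390/70.
for o in (0,390):
    cv2.rectangle(A,(int(o+195-15.5*k),int(195-15.5*k)),(int(o+195+15.5*k),int(195+15.5*k)),(0,0,255),1)
cv2.imwrite('pics/lid.png',A)
E
python3 lid.py
```

```text
-0.004 [ 0.5617 -0.0271 -0.231 ] 13.78 along -2.0 across 0.9 yaw 0.012
-0.002 [ 0.563  -0.0279 -0.2366] 13.75 along -0.5 across 0.4 yaw 0.007
0 [ 0.5636 -0.0289 -0.2405] 13.73 along 0.3 across -0.3 yaw 0.003
0.002 [ 0.5648 -0.0302 -0.2328] 13.7 along 1.9 across -1.3 yaw 0.01
0.004 [ 0.5659 -0.0309 -0.2408] 13.69 along 3.0 across -1.7 yaw 0.002
```

View pics/lid.png

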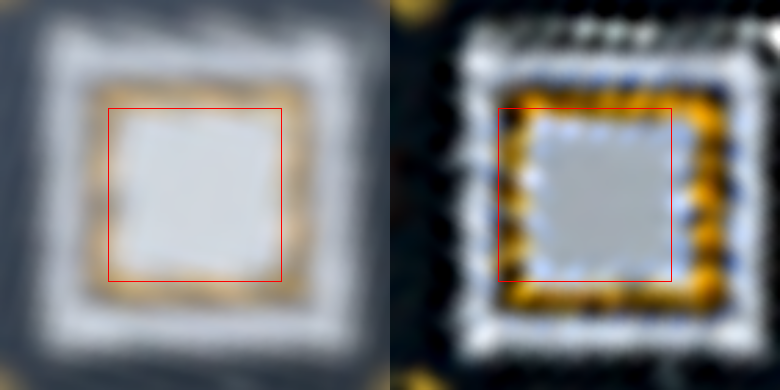

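>>> {"method": "servo_tool", "body": {"targets": "-3 0 0.5 0; 0 0 0 0; 0 0 0 0; 0 0 0 0"}}

```text
time: 19.58
tool_pos: [0.5666, -0.0293, 0.0677]
tool_rot: [-3.138, 0.006, 2.898]
contact_force: [-0.5, -0.3, -3.6]
opening: 0.0556
```

```bash
python3 f.py; python3 g.py; python3 - <<'E'
from cell import telemetry
from scipy.spatial.transform import Rotation as Ro
import numpy as np
R0=Ro.from_euler('xyz',[-3.1339,.0177,-2.8224]); R1=Ro.from_euler('xyz',telemetry.observe()['tool_rot'])
H=(R1*R0.inv()).as_matrix(); print('tilt',np.degrees(np.arccos(H[2,2])))
E
cp pics/m1.png pics/m2.png
```

```text
[ 0.5666 -0.0293  0.0677] [-3.1377  0.0061  2.8983] 0.055597065479100295
0.78 [319.6 211.2  34.3  33.1]
0.59 [354.2 156.8  45.9  29.7]
0.36 [232.1 222.7  15.   18.2]
board 0.93 [318.1 222.5  75.4  51.8]
-0.004 [ 0.5673 -0.0266 -0.2527] 14.45 along -0.0 across 2.8 yaw -0.009
-0.002 [ 0.5683 -0.0274 -0.258 ] 14.59 along 1.1 across 2.2 yaw -0.015
0 [ 0.5693 -0.0284 -0.2574] 14.66 along 2.4 across 1.5 yaw -0.014
0.002 [ 0.5703 -0.0293 -0.2632] 14.88 along 3.6 across 0.9 yaw -0.02
0.004 [ 0.5713 -0.0306 -0.2568] 14.81 along 4.8 across -0.1 yaw -0.014
tilt 0.7004644671906362
```

View pics/m2.png

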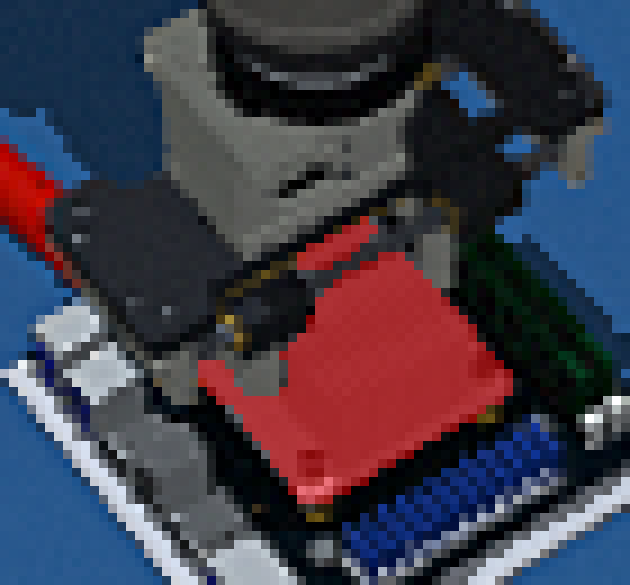

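```bash
python3 -c "
from h import *
s,p=pickle.load(open('PH.pkl','rb'))
cv2.imwrite('pics/fin.png',cv2.resize(p['scene']['color'][80:320,150:470,::-1],None,fx=2.4,fy=2.4,interpolation=cv2.INTER_CUBIC))"
```

```text
(no output)
```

View pics/fin.png

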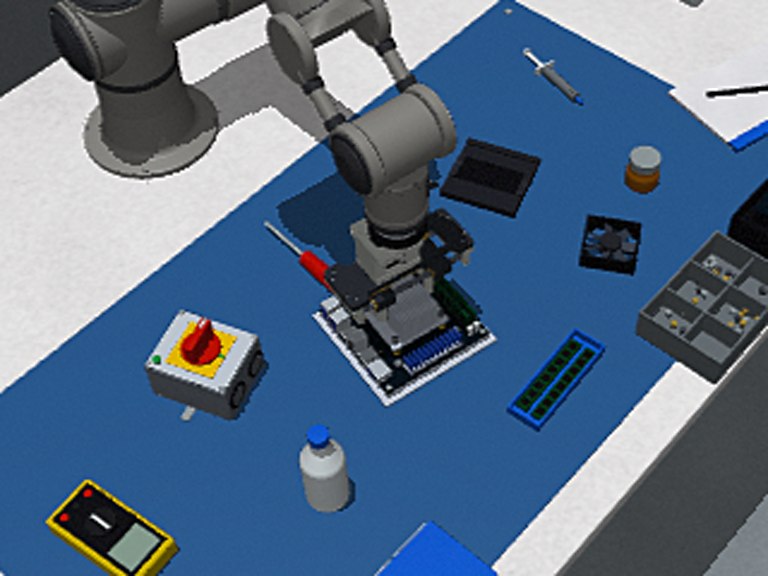

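The picture shows the isolator off (200,340), the heatsink held over the processor (405,310), the cradle empty and the other things where they were.

```bash
python3 -c "
from cell import robot,telemetry
print(robot.hand_in()); s=telemetry.observe(); print(s['time'],s['tool_pos'],s['opening'])"
```

```text
the job is handed in; nothing more can be done
None
the job is handed in; nothing more can be done
```

The job is handed in. The isolator is off, and the arm is holding the heatsink over the processor, clear of the board. It took about 20 s of the 64 s allowed.

- **Isolator:** I turned the handle about 1.59 rad anticlockwise. After letting go, both cameras showed its white mark on the red patch.
- **Heatsink:** I gripped it across the 56 mm with 40 N. The fingers read 56 mm open throughout, so there was no sign of slipping. I lifted it straight out and carried it over the modules with the foot about 11 cm above the bench.
- **Height, level and direction:** The foot should be about 10.7 mm above the processor's lid. That comes from the grasp height, as I could not measure the gap directly. By the change in the tool's tilt since the grasp, the heatsink is about 0.7° off level. Going by the tool's angle, the fins match the memory modules to within about 0.01 rad.
- **Centring:** This is the least certain part.
    - The two cameras disagree with each other by 3–4 mm here, so I compared the heatsink with the lid within each camera and moved it 3 mm along the modules.
    - Afterwards the top-camera estimate came out about right. Averaged scene-camera fits put the heatsink about 1 mm too far; the last one alone put it 2–3 mm too far.
    - That last fit also gave about 1.5 mm sideways and 0.014 rad of turn. I put this down to a noisy outline and left it as it was.
- **Other things:** In the last picture the other things on the bench look unmoved. Neither the heatsink nor the gripper appeared to touch the board.

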